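# Clamp a banknote bundle in the lever press

## Task

Set the one bundle of banknotes that has no blue straps flat into the four corner locators on the bed of the blue hand-lever press, lengthways along the bed, and let go of it, all with the red safety catch still on. Then flip the red catch up and right over, away from the bed, and pull the press lever by its black handle all the way down to its stop, so that the pressure plate clamps the bundle for strapping. Finish while still holding the handle down (the lever springs up if let go), and leave everything else on the table where it is.

Things in the scene. Friction and masses are not known exactly. Their poses are not given: they have to be found in the camera images.
- bundle_mid (a point): Centre of the bundle to be pressed: a firm block of pink banknotes in five packets with white paper bands and NO blue straps, 140 mm long (its x axis) x 62 mm wide (y) x 50 mm high (z), about 0.5 kg; it lies flat on the table beside two blue-strapped ones, and the three change places. This point is half-way up, 25 mm above its underside.
- bundle: The same bundle; origin at the centre of its underside.
- bed (a point): Centre of the bed's top face, 22 mm above the table; z up, x along the press towards the lever hinge, y across. The bundle belongs here, flat, its length along x (either end first), its middle over this point. Four dark L-shaped corner locators, 10 mm high, leave 4.5 mm of play on every side; they guard only the corners: the middle 130 mm of each long side is free for fingers.
- press: Blue hand-lever press, bolted down; its place and yaw change. Origin on the table under bed, same axes. Its base is 16 mm high, from x = -105 to +205 mm and y = -85 to +85 mm; two cheeks up to 177 mm high carry the lever, beyond x = +95 mm. With the lever up nothing hangs over the bed: the lever and pressure plate (up to 250 mm high) stay beyond x = +85 mm.
- lever (a joint): Press lever, rad: 0 = up, leaning back 0.262 rad (15 degrees) beyond the vertical; grows as the handle is pulled over the top and down towards -x of bed; 1.833 = horizontal, on its stop. A spring lifts it: up to 4 N at the handle on the way, rising from 5 to 13 N over the last 0.06 rad, where the sprung pressure plate squeezes the bundle. With the catch on it gives under 0.1 rad.
- lever_hinge (a point): Point on the lever's hinge axis, midway between the cheeks, 100 mm above the table, at x = +130, y = 0, z = +78 mm from bed, axes as bed. The hinge axis is the y axis.
- handle: Black lever handle: a round cross bar 22 mm thick, 96 mm long, between the two lever arms, parallel to the hinge axis (its y) and 250 mm from it; origin at its middle. The sleeve turns freely on its bar, so the gripper need not turn. Up: 341 mm above the table, 65 mm behind the hinge (+x). Down: 100 mm above the table, 250 mm before it (-x). Fingers from above can straddle its middle throughout.
- platen: Pressure plate of the press, 90 x 56 mm steel with a rubber face, on a sprung ram in the middle of the lever; origin at its pin, 10 to 14 mm above the face.
- catch (a joint): Red safety catch, rad: 0 = on, its hook lying over the lever's pin; grows as its bar is flipped up and over to the back; 2.0 = fully back on its stop, lever free. It tips over by its own weight beyond about 1.1 and stays where it falls; a force of about 1 N moves it.
- catch_bar (a point): Point to take the catch by, on its red round bar, 14 mm thick, that sticks out sideways from the press (parallel to y of bed, on its -y side); 33 mm from the bar's free end and 38 mm from the hook plate. With the catch on it is at x = +130, y = -125, z = +168 mm from bed (190 mm above the table). It is 68 mm from the catch's hinge axis and swings up and over towards +x.
- catch_hinge (a point): Point on the catch's hinge axis level with catch_bar (same y), at x = +190, z = +136 mm from bed (158 mm above the table); axes as bed; the hinge axis is the y axis.
- done_a: A finished bundle of pink banknotes with BLUE plastic straps round it (two across, one lengthwise), 140 x 62 x 50 mm. Bystander: leave it. Origin: centre of its underside.
- done_b: The other finished, blue-strapped bundle, same size. Bystander: leave it. Origin: centre of its underside.
- strap_roll: Small blue roll of strapping band lying flat, 92 mm across, 18 mm high. Bystander.
- sponge_cup: Green finger-moistening cup with a yellow sponge, 72 mm across, 20 mm high. Bystander.
- stamp: Hand stamp standing on its black foot (60 x 30 mm), wooden handle, 71 mm high. Bystander.
- calculator: Grey desk calculator lying flat, 150 x 100 x 18 mm. Bystander.

How it is judged:
On the way, in this order (a step that is already met when the one before it is completed fails the run):
1. the bundle lies in the corner locators on the bed, let go, with the lever up and the catch still on (x of bundle_mid in the frame of bed between -0.008 and 0.008 m and y of bundle_mid in the frame of bed between -0.008 and 0.008 m and z of bundle_mid in the frame of bed between 0.021 and 0.029 m and angle between the x axis of bundle_mid and the x axis of bed, either way round below 0.12 rad and contact force between the fingers and bundle below 0.3 N and value of joint lever below 0.12 rad and value of joint catch below 0.3 rad), for 0.2 s.
2. the catch is flipped over to the back while the lever is still up (value of joint catch above 1.6 rad and value of joint lever below 0.2 rad), for 0.2 s.
At the end, for the whole second after the job is handed in: The bundle lies flat in the corner locators (within 8 mm and 0.12 rad, not touched by the fingers), the catch is back (over 1.6 rad), and the fingers hold the handle (over 3 N) with the lever down at its stop (over 1.79 rad), at rest, the pressure plate clamping the bundle with over 8 N (x of bundle_mid in the frame of bed between -0.008 and 0.008 m and y of bundle_mid in the frame of bed between -0.008 and 0.008 m and z of bundle_mid in the frame of bed between 0.021 and 0.029 m and angle between the x axis of bundle_mid and the x axis of bed, either way round below 0.12 rad and contact force between the fingers and bundle below 0.3 N and value of joint catch above 1.6 rad and value of joint lever above 1.79 rad and velocity of joint lever below 0.05 rad/s and contact force between platen and bundle above 8 N and contact force between the fingers and handle above 3 N); the arm keeps its last pose, push and grip.
It fails at once if a bystander is moved by more than 30 mm (distance of any of done_a, done_b, strap_roll, sponge_cup, stamp, calculator from where it was at the start of the episode above 0.03 m).
It also fails if it takes over 72 s, if anything falls off the work surface, if the arm or the gripper's body presses on something with over 40 N, if the wrist force passes 120 N, or if a joint passes its speed limit or range.

## Robot

A 6-joint arm with a two-finger parallel gripper is mounted at the origin on the work surface. World frame = base frame: x ahead of the robot, y to its left, z up, the work surface at z = 0. Lengths are in m, angles in rad, forces in N, time in s.
With the tool pointing down it reaches from about 0.25 to 0.725 m from the base axis. Payload 4 kg.
Tool frame: the origin (TCP) lies midway between the tips of the shut fingers; the grasp point (between the pads) lies 19 mm behind it; z points along the fingers, y is the line along which they close (so a half turn about z gives the same grasp; the last joint's range is limited). The gripper opens to 85 mm and grips with 20 to 120 N. Pads are 22 mm wide; open, the fingers measure 114 mm over their backs; the gripper's body (76 mm by 85 mm) begins 54 mm behind the grasp point. The pads swing forward as they close: fully open they stand 13 mm farther back than shut.
Start: joints at [1.124, 0.241, 0.005, 1.335, 0, 1.571], TCP at [0.216, 0.451, 0.231] pointing down, gripper open.
Joint ranges: [-2.72, 2.72], [-1.05, 1.87], [-1.09, 1.28], [-1.99, 2.15], [-1.42, 1.44], [-3.14, 3.14]. Speed limits (rad/s): [2.79, 2.79, 3.14, 3.14, 3.14, 3.14].

## Interface

Orientations are given as a unit quaternion [x, y, z, w].
In Python, from workcell import bot gives the robot as it stands. The module is installed in compiled form; this text tells all that it offers.
- The arm moves only by the tool jog_arm, never from a script. Its argument "deltas" is a list of rows, each an object with "fingers": the opening, from 0 (shut) to 1 (fully open); "delta_pos": the shift along the tool's x, y, z normalised to -1 to 1, where 1 is 300 mm, a list of three; "yaw": the turn about the tool's z normalised to -1 to 1, where 1 is pi/4 rad. A call has 1 to 12 rows; each row is the pose to reach, as a shift and turn from the pose commanded when the call began, along the tool's axes at that moment; what a row does not reach only later rows make up. A row lasts 1/10 s, in which the tool goes at most 50 mm and 8.59 degrees, less where a joint would pass 70% of its speed; a pose out of reach is approached as far as the arm can. A call with a number of a shift or a turn outside -1 to 1 is refused whole. A call with a gripper value outside its range is refused whole. The fingers move at their own pace and stop on an object; the grip force is fixed at half the most. Time passes only in rows, so rows that repeat a pose let the fingers close. It gives the time, the measured TCP pose, the force, the opening and the grip force at its end, in the units of the state.
- bot.get_obs(): the state, without advancing time (a new reading comes with each control period).
- bot.camera(name): name is "side" or "top" or "wrist"; returns a dict with "image" (384x512x3 uint8, red, green, blue), "range_z" (384x512 float32, m along the optical axis (not along the pixel's ray), 0 where there is no reading), "fx", "fy", "cx", "cy" (pixels), "rvec" (rotation vector, rad) and "tvec" (3), from world to camera coordinates, as OpenCV has them. Camera axes: x right, y down, z forward; pixel columns grow to the right and rows downward; lengths in m; the calibration is good to about 2 mm. A picture is of the moment at which its call begins.
- bot.job_done(): hands the job in; it is judged then, once.
The state is a dict: "clock": time; "joint_pos": joint angles; "joint_vel": joint speeds; "tau": joint torques, N m; "eef_pos": TCP position; "tool_rot": TCP orientation; "ft_force": force on the tool from outside, world axes, zero at the start; "ft_torque": the same for the moment, N m; "grip_width": finger opening in m; "grasp_force": force on a finger pad.
Only numpy, scipy, OpenCV 4.12 (cv2) and the standard library are available. Lean on these libraries where they do the work, as an engineer would, in place of code of your own. Each camera call takes 0.05 s, during which the arm holds its last target. There are 200 camera calls.

## Working session

There is one attempt and no reset: what is moved stays moved. The work goes in short steps, Python scripts to look and compute and a tool call to move; the robot and the scene stay as the last step left them, time stands still between calls to the robot, and variables do not carry over. Pictures are saved under pics/ and viewed, at most 10 in all, crops included, and the job is handed in when it is done.

Besides the shell and the picture viewer there is one more tool, called after ">>>" as a command line: name --argument value ..., lists and objects as JSON in quotes. jog_arm: Moves the arm, as the interface text tells. Scaled input: -1 to 1 covers 300 mm each way for a shift and pi/4 rad each way for a turn. Its arguments: {"type":"object","properties":{"deltas":{"type":"array","items":{"type":"object","properties":{"fingers":{"type":"number"},"delta_pos":{"type":"array","items":{"type":"number"}},"yaw":{"type":"number"}}}}},"required":["deltas"]}

```bash
mkdir -p pics
cat > h.py <<'E'
import numpy as np, cv2
from workcell import bot
def cam(n):
    c=bot.camera(n); R=cv2.Rodrigues(np.array(c['rvec'],float))[0]; t=np.array(c['tvec'],float).ravel()
    z=c['range_z']; v,u=np.mgrid[:z.shape[0],:z.shape[1]]
    p=np.stack([(u-c['cx'])/c['fx']*z,(v-c['cy'])/c['fy']*z,z],-1)
    w=(p-t)@R; w[z==0]=np.nan
    return c,w
def save(img,n): cv2.imwrite('pics/'+n,cv2.cvtColor(img,cv2.COLOR_RGB2BGR))
E
python3 - <<'E'
from h import *
a,w=cam('top'); b,w2=cam('side')
save(a['image'],'top.png'); save(b['image'],'side.png')
np.savez('t.npz',w=w,w2=w2,i=a['image'],i2=b['image'])
o=bot.get_obs(); print(o)
E
```

```text
{'clock': 0.1, 'joint_pos': array([ 1.12395049e+00,  2.41338644e-01,  3.86099523e-03,  1.33524265e+00,
       -4.06665808e-07,  1.57078955e+00]), 'joint_vel': array([-0.00087102, -0.00097089,  0.00416456, -0.00046861, -0.00120436,
       -0.00077217]), 'tau': array([-7.14416074e-04, -3.73137510e+01,  2.53010523e+01,  1.08454502e-02,
       -5.96450172e-05, -4.28984421e-06]), 'eef_pos': array([0.21581022, 0.45038236, 0.23050229]), 'tool_rot': array([ 2.21565350e-01,  9.75145051e-01, -9.38118538e-04, -2.12950626e-04]), 'ft_force': array([-0.52077182, -0.13427031, -0.28736958]), 'ft_torque': array([ 0.01037292,  0.02595388, -0.00220936]), 'grasp_force': 0.0, 'grip_width': 0.08560623983254705}
```

View pics/top.png

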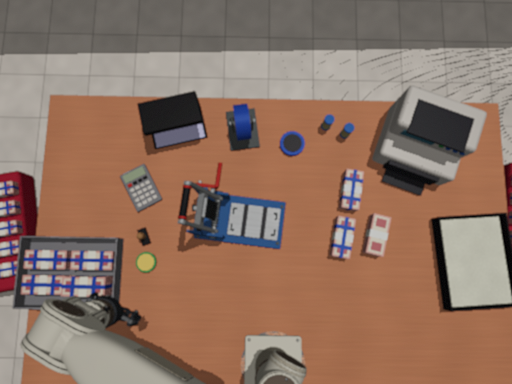

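View pics/side.png

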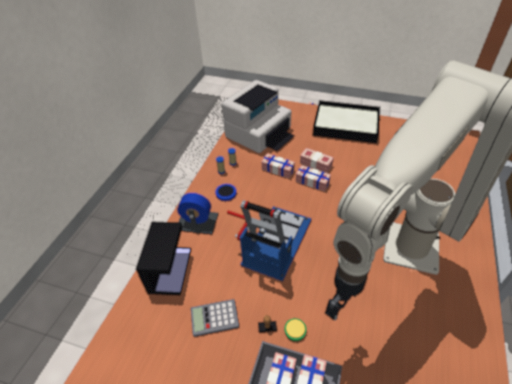

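The top view shows the plain bundle at pixel (378,236), the strapped ones at (352,190) and (344,237), and the press bed centre near (255,222). The lever is to the left (world +y), and the red catch bar is at (219,175). The side view agrees.

Run:
```python
from h import *
d=np.load('t.npz'); w,i=d['w'],d['i'].astype(int)
def rect(m,n):
    p=w[m][:,:2]; r=cv2.minAreaRect((p*1000).astype(np.float32)); print(n,m.sum(),np.round(r[0],1),np.round(r[1],1),round(r[2],1),np.nanmedian(w[m][:,2]))
def box(u0,u1,v0,v1):
    m=np.zeros(w.shape[:2],bool); m[v0:v1,u0:u1]=1; return m
z=w[...,2]
rect(box(363,395,208,262)&(z>.04)&(z<.06),'bundle')
rect(box(330,358,212,264)&(z>.04)&(z<.06),'d1')
rect(box(338,368,165,213)&(z>.04)&(z<.06),'d2')
blue=(i[...,2]>i[...,0]+40)
rect(box(180,292,185,255)&blue&(z>.008)&(z<.03),'base')
rect(box(225,292,185,255)&(z>.008)&(z<.04),'bedpart')
m=box(205,226,160,192)&(i[...,0]>i[...,1]+60)&(z>.12)
print(w[m].mean(0)); rect(m,'catch')
print(w[365,273],w[222,255])
```

```text
bundle 736 [ 444.8 -361.7] [ 64.3 139.1] 76.5 0.0490636621762172
d1 737 [ 434.8 -241.5] [ 63.  140.5] 79.7 0.04946605767373822
d2 700 [ 604.  -275.7] [ 65.1 140.7] 80.1 0.048901829731390276
base 1248 [489.3 120.5] [301.2 164.8] 83.5 0.015005513156114857
bedpart 2775 [495.4  66.7] [211.7 215.2] 1.3 0.018376887982547763
[0.60786151 0.19425338 0.18857253]
catch 145 [617.9 203.8] [46.6 80.2] 83.3 0.19298407836362724
[0.0659358  0.01311215 0.27464809] [0.48104054 0.06697216 0.02227448]
```

```bash
cat >> h.py <<'E'
def go(x,y,z,psi=None):
    "normalised jog to TCP x,y,z with tool-y at world angle psi (deg, mod 180)"
    from scipy.spatial.transform import Rotation as Ro
    o=bot.get_obs(); M=Ro.from_quat(o['tool_rot']).as_matrix()
    d=M.T@(np.array([x,y,z])-o['eef_pos']); cur=np.degrees(np.arctan2(M[1,1],M[0,1]))
    yaw=0 if psi is None else -((psi-cur+180)%360-180)
    print('pos',o['eef_pos'].round(4),'psi',cur.round(2),'t',round(o['clock'],2),'| delta',(d/.3).round(3),'yaw',round(yaw/45,3),'rows>=',max(np.linalg.norm(d)/.05,abs(yaw)/8.59).round(1))
E
python3 -c "
from h import *
go(.30,.10,.30,76.5)"
```

```text
pos [0.2158 0.4504 0.2305] psi 64.4 t 0.1 | delta [-0.758 -0.932 -0.23 ] yaw -0.269 rows>= 7.3
```

>>> jog_arm --deltas '[{"delta_pos":[-0.758,-0.932,-0.23],"yaw":-0.269,"fingers":1},{"delta_pos":[-0.758,-0.932,-0.23],"yaw":-0.269,"fingers":1},{"delta_pos":[-0.758,-0.932,-0.23],"yaw":-0.269,"fingers":1},{"delta_pos":[-0.758,-0.932,-0.23],"yaw":-0.269,"fingers":1},{"delta_pos":[-0.758,-0.932,-0.23],"yaw":-0.269,"fingers":1},{"delta_pos":[-0.758,-0.932,-0.23],"yaw":-0.269,"fingers":1},{"delta_pos":[-0.758,-0.932,-0.23],"yaw":-0.269,"fingers":1},{"delta_pos":[-0.758,-0.932,-0.23],"yaw":-0.269,"fingers":1},{"delta_pos":[-0.758,-0.932,-0.23],"yaw":-0.269,"fingers":1},{"delta_pos":[-0.758,-0.932,-0.23],"yaw":-0.269,"fingers":1}]'

```text
clock: 1.1
eef_pos: [0.3002, 0.1004, 0.3001]
tool_rot: [0.118, 0.993, 0.0, -0.0]
ft_force: [-0.1, -0.4, -0.1]
grip_width: 0.0849
grasp_force: 0.0
```

```bash
python3 -c "
from h import *
print(bot.get_obs()['joint_pos'].round(3))
go(.45,.03,.32,76.5)"
```

```text
[ 0.322 -0.151 -0.231  1.491  0.     0.559]
pos [0.3002 0.1004 0.3001] psi 76.42 t 1.1 | delta [-0.541 -0.111 -0.067] yaw -0.002 rows>= 3.3
```

>>> jog_arm --deltas '[{"delta_pos":[-0.541,-0.111,-0.067],"yaw":0,"fingers":1},{"delta_pos":[-0.541,-0.111,-0.067],"yaw":0,"fingers":1},{"delta_pos":[-0.541,-0.111,-0.067],"yaw":0,"fingers":1},{"delta_pos":[-0.541,-0.111,-0.067],"yaw":0,"fingers":1},{"delta_pos":[-0.541,-0.111,-0.067],"yaw":0,"fingers":1}]'

```text
clock: 1.6
eef_pos: [0.4522, 0.031, 0.3189]
tool_rot: [0.117, 0.993, -0.0, -0.001]
ft_force: [-1.3, -0.3, -0.1]
grip_width: 0.0855
grasp_force: 0.0
```

```bash
python3 -c "
from h import *
a,w=cam('wrist'); save(a['image'],'w1.png'); np.savez('w1.npz',w=w,i=a['image'])
R=cv2.Rodrigues(np.array(a['rvec']))[0]; print('campos',-R.T@np.array(a['tvec']).ravel(), R[2])
go(.445,-.362,.25,76.5)"
```

```text
campos [0.37199903 0.05097376 0.46157768] [ 0.31043978 -0.07501827 -0.9476283 ]
pos [0.4506 0.0314 0.319 ] psi 76.58 t 1.65 | delta [-0.287 -1.28   0.23 ] yaw 0.002 rows>= 8.0
```

View pics/w1.png

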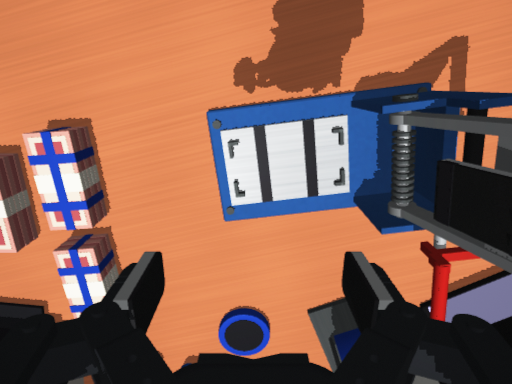

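The wrist view shows the bed with its locators at (233,148), (338,134), (239,188) and (341,178), and the red catch bar at (440,285). I'll fit the bed pose from the locators.

Run:
```python
from h import *
d=np.load('w1.npz'); w,i=d['w'],d['i'].astype(int)
z=w[...,2]; C=[]
for (u,v) in [(233,148),(338,134),(341,178),(239,188)]:
    m=np.zeros(z.shape,bool); m[v-13:v+14,u-9:u+10]=1
    m&=(i.max(-1)<90)
    p=w[m]; r=cv2.minAreaRect((p[:,:2]*1000).astype(np.float32))
    print(m.sum(),p.mean(0).round(4),np.round(r[0],1),np.round(r[1],1),round(r[2],1),np.nanmedian(p[:,2])); C.append(r[0])
C=np.array(C); print('mean',C.mean(0)); 
for a,b in ((0,1),(3,2),(0,3),(1,2)): e=C[b]-C[a]; print(np.hypot(*e),np.degrees(np.arctan2(e[1],e[0])))
# white plate
m=np.zeros(z.shape,bool); m[105:215,215:356]=1; m&=(i.min(-1)>150)
r=cv2.minAreaRect((w[m][:,:2]*1000).astype(np.float32)); print('white',r,np.nanmedian(z[m]))
m=np.zeros(z.shape,bool); m[75:225,195:375]=1; m&=((z>.012)&(z<.03))
q=w[m]; r=cv2.minAreaRect((q[:,:2]*1000).astype(np.float32)); print('base',r)
m=np.zeros(z.shape,bool); m[255:320,430:452]=1; m&=(i[...,0]>i[...,1]+70)&(z>.15); print('bar',w[m].mean(0),np.nanmax(w[m][:,0]),np.nanmax(z[m]), np.polyfit(w[m][:,0],w[m][:,1],1))
```

```text
29 [0.4432 0.0046 0.0276] [446.5   6.4] [19.7 12. ] 2.4 0.027651450700388887
73 [0.4626 0.1502 0.0304] [464.1 148.2] [14.3 20.7] 84.1 0.031577450904308205
85 [0.5238 0.1425 0.0298] [523.3 143.3] [ 9.6 23.8] 54.5 0.031208213328029307
37 [ 0.5083 -0.0025  0.0266] [506.1  -4. ] [22.2  7.8] 22.2 0.025946161615296226
mean [485.01222992  73.4477073 ]
142.97356835305598 82.91292440893582
148.2976678565268 83.35346595669718
60.55644854978053 -9.890244091013036
59.39059065966233 -4.8114528112910335
white ((487.4289855957031, 73.82341003417969), (177.35769653320312, 111.62921142578125), 82.94978332519531) 0.022073102501889694
base ((487.30755615234375, 84.23458862304688), (233.30789184570312, 169.65170288085938), 83.48193359375)
bar [0.60597278 0.18848561 0.19372713] 0.6432891381840918 0.198553074351117 [-0.18250086  0.29907617]
```

>>> jog_arm --deltas '[{"delta_pos":[-0.2,-0.95,0.1],"yaw":0,"fingers":1},{"delta_pos":[-0.2,-0.95,0.1],"yaw":0,"fingers":1},{"delta_pos":[-0.2,-0.95,0.1],"yaw":0,"fingers":1},{"delta_pos":[-0.2,-0.95,0.1],"yaw":0,"fingers":1},{"delta_pos":[-0.2,-0.95,0.1],"yaw":0,"fingers":1},{"delta_pos":[-0.2,-0.95,0.1],"yaw":0,"fingers":1},{"delta_pos":[-0.2,-0.95,0.1],"yaw":0,"fingers":1}]'

```text
clock: 2.35
eef_pos: [0.4411, -0.2629, 0.2889]
tool_rot: [0.119, 0.993, -0.0, -0.001]
ft_force: [0.3, -0.2, -0.6]
grip_width: 0.0854
grasp_force: 0.0
```

Run:
```python
from h import *
a,w=cam('wrist'); i=a['image'].astype(int); save(a['image'],'w2.png'); np.savez('w2.npz',w=w,i=a['image'])
z=w[...,2]; m=(abs(z-.049)<.008)&(np.hypot(w[...,0]-.445,w[...,1]+.362)<.085)&(w[...,1]<-.30)
print(m.sum(),cv2.minAreaRect((w[m][:,:2]*1000).astype(np.float32)),np.nanmedian(z[m]))
go(.445,-.362,.13,76.5)
```

```text
5353 ((444.692138671875, -360.34771728515625), (62.75688934326172, 139.8711395263672), 76.49813842773438) 0.05015893086276173
pos [ 0.4414 -0.2608  0.2894] psi 76.4 t 2.4 | delta [-0.092 -0.326  0.531] yaw -0.002 rows>= 3.8
```

View pics/w2.png

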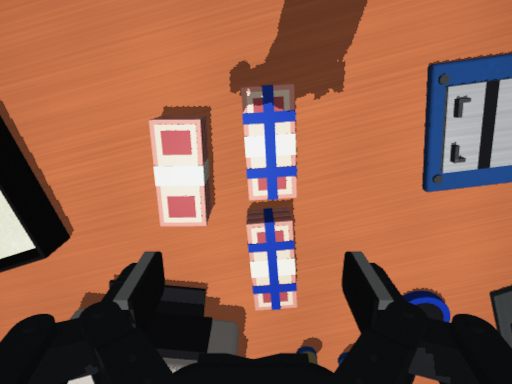

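The plain bundle is at pixel (180,172), about (0.4447, -0.3603). Moving above it, then down.

>>> jog_arm --deltas '[{"delta_pos":[-0.09,-0.32,0.3],"yaw":0,"fingers":1},{"delta_pos":[-0.09,-0.32,0.5],"yaw":0,"fingers":1},{"delta_pos":[-0.09,-0.32,0.5],"yaw":0,"fingers":1},{"delta_pos":[-0.09,-0.32,0.5],"yaw":0,"fingers":1},{"delta_pos":[-0.09,-0.32,0.5],"yaw":0,"fingers":1},{"delta_pos":[-0.09,-0.32,0.5],"yaw":0,"fingers":1}]'

```text
clock: 3.0
eef_pos: [0.4465, -0.3581, 0.1407]
tool_rot: [0.116, 0.993, 0.001, -0.001]
ft_force: [0.5, 0.2, 0.6]
grip_width: 0.0854
grasp_force: 0.0
```

```bash
python3 -c "
from h import *
go(.4447,-.3603,.013,76.5)"
```

```text
pos [ 0.4465 -0.3581  0.1407] psi 76.65 t 3.0 | delta [ 0.004 -0.009  0.426] yaw 0.003 rows>= 2.6
```

>>> jog_arm --deltas '[{"delta_pos":[0.004,-0.009,0.15],"yaw":0.003,"fingers":1},{"delta_pos":[0.004,-0.009,0.3],"yaw":0.003,"fingers":1},{"delta_pos":[0.004,-0.009,0.4],"yaw":0.003,"fingers":1},{"delta_pos":[0.004,-0.009,0.426],"yaw":0.003,"fingers":1},{"delta_pos":[0.004,-0.009,0.426],"yaw":0.003,"fingers":1},{"delta_pos":[0.004,-0.009,0.426],"yaw":0.003,"fingers":0},{"delta_pos":[0.004,-0.009,0.426],"yaw":0.003,"fingers":0},{"delta_pos":[0.004,-0.009,0.426],"yaw":0.003,"fingers":0},{"delta_pos":[0.004,-0.009,0.426],"yaw":0.003,"fingers":0},{"delta_pos":[0.004,-0.009,0.426],"yaw":0.003,"fingers":0},{"delta_pos":[0.004,-0.009,0.426],"yaw":0.003,"fingers":0}]'

```text
clock: 4.1
eef_pos: [0.4467, -0.3635, 0.016]
tool_rot: [0.118, 0.993, -0.001, 0.003]
ft_force: [-0.2, 3.0, 5.9]
grip_width: 0.0611
grasp_force: 68.4
```

```bash
python3 -c "
from h import *
go(.44,-.30,.22,35)"
```

```text
pos [ 0.4467 -0.3635  0.016 ] psi 76.41 t 4.1 | delta [ 0.067  0.2   -0.68 ] yaw 0.92 rows>= 4.8
```

>>> jog_arm --deltas '[{"delta_pos":[0,0,-0.15],"yaw":0,"fingers":0},{"delta_pos":[0,0,-0.3],"yaw":0,"fingers":0},{"delta_pos":[0,0,-0.45],"yaw":0,"fingers":0},{"delta_pos":[0.03,0.1,-0.58],"yaw":0.18,"fingers":0},{"delta_pos":[0.06,0.2,-0.68],"yaw":0.36,"fingers":0},{"delta_pos":[0.06,0.3,-0.68],"yaw":0.54,"fingers":0},{"delta_pos":[0.06,0.4,-0.68],"yaw":0.72,"fingers":0},{"delta_pos":[0.06,0.5,-0.68],"yaw":0.9,"fingers":0},{"delta_pos":[0.06,0.6,-0.68],"yaw":0.95,"fingers":0},{"delta_pos":[0.06,0.6,-0.68],"yaw":0.95,"fingers":0}]'

```text
clock: 5.1
eef_pos: [0.4696, -0.1806, 0.2177]
tool_rot: [0.471, 0.882, 0.001, 0.0]
ft_force: [-0.1, 0.2, -3.9]
grip_width: 0.0613
grasp_force: 68.3
```

```bash
python3 -c "
from h import *
go(.482,.03,.20,-6.8)"
```

```text
pos [ 0.4696 -0.1806  0.2177] psi 33.85 t 5.1 | delta [0.56  0.425 0.06 ] yaw 0.903 rows>= 4.7
```

The wrist camera would sit on the lever side with that yaw, so I'll turn the other way (tool y at 173.2°).

>>> jog_arm --deltas '[{"delta_pos":[0,0,0],"yaw":-1,"fingers":0},{"delta_pos":[0,0,0],"yaw":-1,"fingers":0},{"delta_pos":[0,0,0],"yaw":-1,"fingers":0},{"delta_pos":[0,0,0],"yaw":-1,"fingers":0},{"delta_pos":[0,0,0],"yaw":-1,"fingers":0},{"delta_pos":[0,0,0],"yaw":-1,"fingers":0}]'

```text
clock: 5.7
eef_pos: [0.4689, -0.1844, 0.2173]
tool_rot: [0.098, 0.995, -0.0, 0.0]
ft_force: [-0.8, -0.2, -3.7]
grip_width: 0.061
grasp_force: 68.3
```

>>> jog_arm --deltas '[{"delta_pos":[0,0,0],"yaw":-1,"fingers":0},{"delta_pos":[0,0,0],"yaw":-1,"fingers":0},{"delta_pos":[0,0,0],"yaw":-1,"fingers":0},{"delta_pos":[0,0,0],"yaw":-1,"fingers":0},{"delta_pos":[0,0,0],"yaw":-1,"fingers":0},{"delta_pos":[0,0,0],"yaw":-1,"fingers":0}]'

```text
clock: 6.3
eef_pos: [0.4689, -0.1844, 0.2173]
tool_rot: [-0.291, 0.957, -0.0, 0.0]
ft_force: [-0.1, 0.4, -4.2]
grip_width: 0.0611
grasp_force: 68.3
```

```bash
python3 -c "
from h import *
print(bot.get_obs()['joint_pos'].round(3))
go(.482,.01,.20,173.2)"
```

```text
[-3.740e-01  2.540e-01 -1.400e-02  1.302e+00 -1.000e-03 -9.640e-01]
pos [ 0.4689 -0.1844  0.2173] psi 123.79 t 6.3 | delta [-0.397  0.514  0.057] yaw -1.098 rows>= 5.8
```

>>> jog_arm --deltas '[{"delta_pos":[-0.39,0.51,0.05],"yaw":-1,"fingers":0},{"delta_pos":[-0.39,0.51,0.05],"yaw":-1,"fingers":0},{"delta_pos":[-0.39,0.51,0.05],"yaw":-1,"fingers":0},{"delta_pos":[-0.39,0.51,0.05],"yaw":-1,"fingers":0},{"delta_pos":[-0.39,0.51,0.05],"yaw":-1,"fingers":0},{"delta_pos":[-0.39,0.51,0.05],"yaw":-1,"fingers":0},{"delta_pos":[-0.39,0.51,0.05],"yaw":-1,"fingers":0}]'

```text
clock: 7.0
eef_pos: [0.4819, 0.0085, 0.2022]
tool_rot: [-0.634, 0.774, -0.0, 0.0]
ft_force: [0.2, -0.0, -3.5]
grip_width: 0.0613
grasp_force: 68.4
```

Run:
```python
from h import *
go(.486,.072,.20,173.2)
a,w=cam('wrist'); save(a['image'],'w3.png'); np.savez('w3.npz',w=w,i=a['image'])
```

```text
pos [0.4819 0.0085 0.2022] psi 168.66 t 7.0 | delta [-0.21   0.028  0.007] yaw -0.101 rows>= 1.3
```

View pics/w3.png

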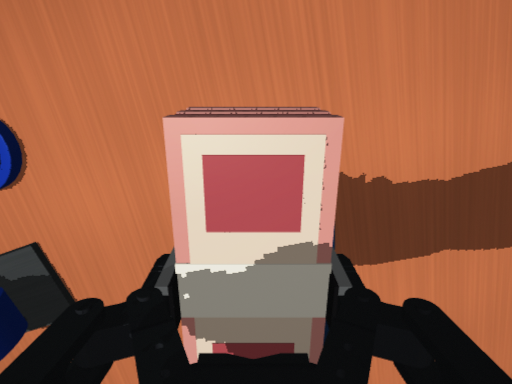

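The picture shows the held bundle, its free end edge at rows 110–118 and its sides at columns 166 and 342. I'll measure its offset in the hand.

Run:
```python
from h import *
from scipy.spatial.transform import Rotation as Ro
d=np.load('w3.npz'); w=d['w']; o=bot.get_obs(); M=Ro.from_quat(o['tool_rot']).as_matrix()
T=(w-o['eef_pos'])@M; 
m=np.zeros(T.shape[:2],bool); m[100:250,150:360]=1
zt=T[...,2]; print(np.nanpercentile(zt[130:230,200:310],[5,50,95]))
z0=np.nanmedian(zt[130:230,200:310]); m&=abs(zt-z0)<.006
p=T[m]; r=cv2.minAreaRect((p[:,:2]*1000).astype(np.float32)); print(r)
print('x max',np.nanpercentile(p[:,0],[99,99.8])*1000)
for lo,hi in((.03,.04),(.04,.05),(.05,.06),(.06,.067)):
    q=p[(p[:,0]>lo)&(p[:,0]<hi)]; print(lo,(np.percentile(q[:,1],[.5,99.5])*1000).round(1), np.median(q[:,2]))
```

```text
[-0.03565704 -0.03465179 -0.0336144 ]
((45.46055603027344, -0.09531784057617188), (51.6087646484375, 62.198307037353516), 0.09320246428251266)
x max [71.06015972 71.15161107]
0.03 [-30.5  30.4] -0.03451812220303924
0.04 [-30.5  30.3] -0.034548426743583424
0.05 [-30.6  30.4] -0.03456516212815559
0.06 [-30.5  30.4] -0.034357058385905914
```

```bash
python3 -c "
from h import *
go(.4864,.0744,.11,173.2)"
```

```text
pos [0.482  0.0082 0.2022] psi 168.57 t 7.05 | delta [-0.219  0.03   0.307] yaw -0.103 rows>= 2.3
```

>>> jog_arm --deltas '[{"delta_pos":[-0.1,0.015,0.1],"yaw":-0.05,"fingers":0},{"delta_pos":[-0.219,0.03,0.2],"yaw":-0.103,"fingers":0},{"delta_pos":[-0.219,0.03,0.307],"yaw":-0.103,"fingers":0},{"delta_pos":[-0.219,0.03,0.307],"yaw":-0.103,"fingers":0},{"delta_pos":[-0.219,0.03,0.307],"yaw":-0.103,"fingers":0}]'

```text
clock: 7.55
eef_pos: [0.4858, 0.0739, 0.1098]
tool_rot: [-0.664, 0.748, 0.0, -0.001]
ft_force: [0.5, 0.6, -3.7]
grip_width: 0.0611
grasp_force: 68.2
```

Run:
```python
from h import *
go(.4864,.0744,.05,173.2)
a,w=cam('wrist'); save(a['image'],'w4.png'); np.savez('w4.npz',w=w,i=a['image'])
```

```text
pos [0.4858 0.0739 0.1098] psi 173.17 t 7.55 | delta [-0.002 -0.002  0.199] yaw -0.001 rows>= 1.2
```

View pics/w4.png

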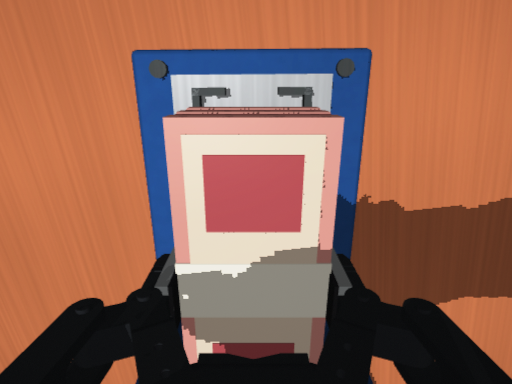

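The picture shows the base's end edge at row 52 and locators at (210,93) and (297,92), with the bundle above. I'll check alignment in the tool frame.

Run:
```python
from h import *
from scipy.spatial.transform import Rotation as Ro
d=np.load('w4.npz'); w,i=d['w'],d['i'].astype(int); o=bot.get_obs(); M=Ro.from_quat(o['tool_rot']).as_matrix()
T=(w-o['eef_pos'])@M*1000; zw=w[...,2]
m=(abs(zw-.016)<.004)&(i[...,2]>i[...,0]+40); m[:, :120]=0; m[:,380:]=0; m[150:]=0
p=T[m]; print('end x',np.percentile(p[:,0],[98,99,99.8]), np.nanmedian(zw[m]))
for v in (75,95,115,135):
    q=T[v][m[v]]; print(v,q[:,0].mean().round(1),'side y',q[:,1].min().round(1),q[:,1].max().round(1),'mid',((q[:,1].min()+q[:,1].max())/2).round(2))
for u0,u1 in((185,235),(272,318)):
    k=np.zeros(m.shape,bool); k[83:107,u0:u1]=1; k&=(zw>.025)&(zw<.036)&(i.max(-1)<110)
    q=T[k]; print('loc',k.sum(),q.min(0).round(1),q.max(0).round(1))
```

```text
end x [104.59664616 105.05392666 105.31247422] 0.015934745809792573
75 88.2 side y -82.8 83.6 mid 0.39
95 74.6 side y -82.6 83.6 mid 0.52
115 60.5 side y -82.5 83.4 mid 0.46
135 45.9 side y -81.8 83.8 mid 0.97
loc 336 [ 67.7 -39.5  77.2] [ 79.7 -17.7  85.8]
loc 377 [67.5 18.3 76.9] [80.2 40.6 85.7]
```

>>> jog_arm --deltas '[{"delta_pos":[-0.003,0.002,0.08],"yaw":0,"fingers":0},{"delta_pos":[-0.003,0.002,0.15],"yaw":0,"fingers":0},{"delta_pos":[-0.003,0.002,0.19],"yaw":0,"fingers":0},{"delta_pos":[-0.003,0.002,0.215],"yaw":0,"fingers":0},{"delta_pos":[-0.003,0.002,0.23],"yaw":0,"fingers":0},{"delta_pos":[-0.003,0.002,0.238],"yaw":0,"fingers":0},{"delta_pos":[-0.003,0.002,0.238],"yaw":0,"fingers":0}]'

```text
clock: 8.3
eef_pos: [0.4861, 0.0756, 0.0386]
tool_rot: [-0.664, 0.748, -0.0, 0.0]
ft_force: [-0.2, -1.1, -3.8]
grip_width: 0.0611
grasp_force: 68.4
```

>>> jog_arm --deltas '[{"delta_pos":[0,0,0.004],"yaw":0,"fingers":0},{"delta_pos":[0,0,0.004],"yaw":0,"fingers":0.9},{"delta_pos":[0,0,0.004],"yaw":0,"fingers":0.9},{"delta_pos":[0,0,0.004],"yaw":0,"fingers":0.9},{"delta_pos":[0,0,0.004],"yaw":0,"fingers":0.9},{"delta_pos":[0,0,-0.1],"yaw":0,"fingers":0.9},{"delta_pos":[0,0,-0.25],"yaw":0,"fingers":0.9},{"delta_pos":[0,0,-0.4],"yaw":0,"fingers":0.9},{"delta_pos":[0,0,-0.55],"yaw":0,"fingers":0.9},{"delta_pos":[0,0,-0.55],"yaw":0,"fingers":0.9}]'

```text
clock: 9.3
eef_pos: [0.4897, 0.0763, 0.2101]
tool_rot: [-0.664, 0.747, -0.004, 0.006]
ft_force: [1.0, 0.4, 0.7]
grip_width: 0.0769
grasp_force: 0.0
```

Run:
```python
from h import *
from scipy.spatial.transform import Rotation as Ro
o=bot.get_obs(); M=Ro.from_quat(o['tool_rot']).as_matrix()
a,w=cam('wrist'); i=a['image'].astype(int); save(a['image'],'w5.png')
T=(w-o['eef_pos'])@M*1000; zw=w[...,2]
m=(abs(zw-.072)<.005)&(np.hypot(w[...,0]-.486,w[...,1]-.073)<.09)
print(m.sum(),cv2.minAreaRect((w[m][:,:2]*1000).astype(np.float32)),np.nanmedian(zw[m]))
k=(abs(zw-.016)<.004)&(i[...,2]>i[...,0]+40)&(np.hypot(w[...,0]-.486,w[...,1]-.073)<.2)
print(cv2.minAreaRect((w[k][:,:2]*1000).astype(np.float32)))
go(.62,-.02,.26,83.2)
```

```text
9726 ((486.4842529296875, 74.1439437866211), (139.7191619873047, 62.26246643066406), 83.16761779785156) 0.07225527105331625
((490.9591064453125, 113.26216125488281), (290.23394775390625, 168.40658569335938), 83.21797943115234)
pos [0.4881 0.0761 0.2068] psi 173.26 t 9.35 | delta [ 0.266 -0.476 -0.174] yaw 2.001 rows>= 10.5
```

View pics/w5.png

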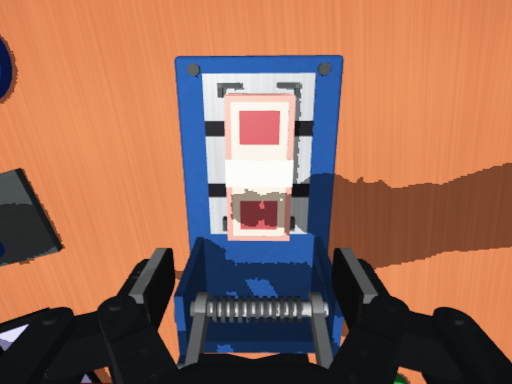

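The bundle is seated: centre (0.4865, 0.0741), top at 0.072, yaw 83.2°. Next I'll push the catch bar over with shut fingers, keeping this yaw so tool x = -x of bed and tool y = y of bed.

```bash
cat >> h.py <<'E'
B=np.array([.4862,.0735]); ex=np.array([.1184,.993]); ey=np.array([-.993,.1184])
def gb(x,y,z,psi=None):
    p=B+x/1000*ex+y/1000*ey; e=bot.get_obs()['eef_pos'][:2]-B
    print('TCP in bed mm',(e@ex*1000).round(1),(e@ey*1000).round(1)); go(*p,z,psi)
E
python3 -c "
from h import *
gb(97,-125,.25,173.2)
a,w=cam('top');i=a['image'].astype(int);z=w[...,2]
m=(z>.13)&(z<.25)&(i[...,0]>i[...,1]+60)&(w[...,0]>.57)&(w[...,0]<.7)&(abs(w[...,1]-.19)<.08)
P=w[m][:,:2]-B;print(m.sum(),'x',np.percentile(P@ex,[5,50,95]),'y',np.percentile(P@ey,[1,50,99]),np.median(z[m]))"
```

```text
TCP in bed mm 2.8 -1.6
pos [0.4881 0.0761 0.2068] psi 173.26 t 9.35 | delta [-0.314 -0.413 -0.14 ] yaw 0.001 rows>= 3.2
168 x [0.12213006 0.1311812  0.17909629] y [-0.1546382  -0.09277647 -0.07545933] 0.192298866701444
```

Bar confirmed at x≈130, y down to -155 in the bed frame. Going sideways first, then forward, then down.

>>> jog_arm --deltas '[{"delta_pos":[0,-0.1,-0.1],"yaw":0,"fingers":0},{"delta_pos":[0,-0.25,-0.14],"yaw":0,"fingers":0},{"delta_pos":[0,-0.41,-0.14],"yaw":0,"fingers":0},{"delta_pos":[-0.15,-0.41,-0.14],"yaw":0,"fingers":0},{"delta_pos":[-0.27,-0.41,-0.14],"yaw":0,"fingers":0},{"delta_pos":[-0.3,-0.41,-0.05],"yaw":0,"fingers":0},{"delta_pos":[-0.3,-0.41,0.06],"yaw":0,"fingers":0},{"delta_pos":[-0.3,-0.41,0.123],"yaw":0,"fingers":0},{"delta_pos":[-0.3,-0.41,0.123],"yaw":0,"fingers":0},{"delta_pos":[-0.3,-0.41,0.123],"yaw":0,"fingers":0}]'

```text
clock: 10.4
eef_pos: [0.6173, 0.1503, 0.1646]
tool_rot: [-0.664, 0.747, 0.001, -0.002]
ft_force: [1.2, -0.2, -0.4]
grip_width: 0.0002
grasp_force: 0.0
```

```bash
python3 -c "
from h import *
gb(97,-125,.17,173.2)
for th in np.arange(0,1.31,.1):
    f=np.radians(151.9)-th; x=190+68*np.cos(f)-18+6; z=158+68*np.sin(f)-18
    print(round(th,1), 'row x,z', round(-(x-97)/300,3), round(-(z-170)/300,3))"
```

```text
TCP in bed mm 91.8 -121.1
pos [0.6173 0.1503 0.1646] psi 173.25 t 10.4 | delta [-0.017 -0.013 -0.018] yaw 0.001 rows>= 0.2
0.0 row x,z -0.07 -0.007
0.1 row x,z -0.082 -0.026
0.2 row x,z -0.095 -0.044
0.3 row x,z -0.111 -0.061
0.4 row x,z -0.127 -0.076
0.5 row x,z -0.146 -0.09
0.6 row x,z -0.165 -0.101
0.7 row x,z -0.186 -0.11
0.8 row x,z -0.207 -0.118
0.9 row x,z -0.229 -0.123
1.0 row x,z -0.252 -0.126
1.1 row x,z -0.274 -0.127
1.2 row x,z -0.297 -0.125
1.3 row x,z -0.319 -0.121
```

>>> jog_arm --deltas '[{"delta_pos":[-0.05,0,-0.018],"yaw":0,"fingers":0},{"delta_pos":[-0.085,0,-0.025],"yaw":0,"fingers":0},{"delta_pos":[-0.1,0,-0.044],"yaw":0,"fingers":0},{"delta_pos":[-0.112,0,-0.062],"yaw":0,"fingers":0},{"delta_pos":[-0.128,0,-0.08],"yaw":0,"fingers":0},{"delta_pos":[-0.145,0,-0.094],"yaw":0,"fingers":0},{"delta_pos":[-0.163,0,-0.108],"yaw":0,"fingers":0},{"delta_pos":[-0.182,0,-0.12],"yaw":0,"fingers":0},{"delta_pos":[-0.203,0,-0.128],"yaw":0,"fingers":0},{"delta_pos":[-0.225,0,-0.136],"yaw":0,"fingers":0},{"delta_pos":[-0.246,0,-0.14],"yaw":0,"fingers":0}]'

```text
clock: 11.5
eef_pos: [0.6268, 0.225, 0.208]
tool_rot: [-0.665, 0.747, 0.0, -0.0]
ft_force: [-0.4, -0.9, 0.2]
grip_width: -0.0
grasp_force: 0.2
```

```bash
python3 -c "
from h import *
gb(215,-122,.206,173.2)
a,w=cam('top');i=a['image'].astype(int);z=w[...,2]
m=(z>.13)&(z<.25)&(i[...,0]>i[...,1]+60)&(w[...,0]>.57)&(w[...,0]<.7)&(abs(w[...,1]-.21)<.12)
P=w[m][:,:2]-B;print(m.sum(),'x',np.percentile(P@ex,[5,50,95]),'y',np.percentile(P@ey,[1,50,99]),np.median(z[m]))"
```

```text
TCP in bed mm 167.1 -121.7
pos [0.6268 0.225  0.208 ] psi 173.3 t 11.5 | delta [-0.16  -0.001  0.007] yaw 0.002 rows>= 1.0Traceback (most recent call last):
  File "<string>", line 6, in <module>
    P=w[m][:,:2]-B;print(m.sum(),'x',np.percentile(P@ex,[5,50,95]),'y',np.percentile(P@ey,[1,50,99]),np.median(z[m]))
                                     ~~~~~~~~~~~~~^^^^^^^^^^^^^^^^
    return _quantile_unchecked(
        a, q, axis, out, overwrite_input, method, keepdims, weights)
    return _ureduce(a,
                    func=_quantile_ureduce_func,
    ...<5 lines>...
                    overwrite_input=overwrite_input,
                    method=method)
    r = func(a, **kwargs)
    result = _quantile(arr,
                       quantiles=q,
    ...<2 lines>...
                       out=out,
                       weights=wgt)
    slices_having_nans = np.isnan(arr[-1, ...])
                                  ~~~^^^^^^^^^
IndexError: index -1 is out of bounds for axis 0 with size 0
```

>>> jog_arm --deltas '[{"delta_pos":[-0.04,0,0],"yaw":0,"fingers":0},{"delta_pos":[-0.08,0,0.003],"yaw":0,"fingers":0},{"delta_pos":[-0.12,0,0.006],"yaw":0,"fingers":0},{"delta_pos":[-0.16,0,0.006],"yaw":0,"fingers":0},{"delta_pos":[-0.16,0,0.006],"yaw":0,"fingers":0},{"delta_pos":[-0.05,0,0],"yaw":0,"fingers":0},{"delta_pos":[0.1,0,-0.1],"yaw":0,"fingers":0},{"delta_pos":[0.25,0,-0.2],"yaw":0,"fingers":0},{"delta_pos":[0.4,0,-0.3],"yaw":0,"fingers":0},{"delta_pos":[0.5,0.1,-0.4],"yaw":0,"fingers":0},{"delta_pos":[0.5,0.1,-0.4],"yaw":0,"fingers":0}]'

```text
clock: 12.65
eef_pos: [0.579, 0.0753, 0.3333]
tool_rot: [-0.663, 0.749, -0.002, 0.003]
ft_force: [-0.0, 0.1, 0.3]
grip_width: 0.0001
grasp_force: 0.0
```

```bash
python3 -c "
from h import *
gb(100,0,.33,83.2)
a,w=cam('wrist');i=a['image'].astype(int);z=w[...,2];save(a['image'],'w6.png')
P=w[...,:2]-B;X=P@ex;Y=P@ey
m=(z>.13)&(z<.26)&(i[...,0]>i[...,1]+60)&(Y<-.07)&(Y>-.17)&(X>.08)&(X<.3)
print(m.sum(),np.percentile(X[m],[5,50,95]),np.percentile(Y[m],[1,99]),np.median(z[m]))"
```

```text
TCP in bed mm 12.8 -92.0
pos [0.579  0.0753 0.3333] psi 173.02 t 12.65 | delta [-0.29   0.307  0.009] yaw 1.996 rows>= 10.5Traceback (most recent call last):
  File "<string>", line 7, in <module>
    print(m.sum(),np.percentile(X[m],[5,50,95]),np.percentile(Y[m],[1,99]),np.median(z[m]))
                  ~~~~~~~~~~~~~^^^^^^^^^^^^^^^^
    return _quantile_unchecked(
        a, q, axis, out, overwrite_input, method, keepdims, weights)
    return _ureduce(a,
                    func=_quantile_ureduce_func,
    ...<5 lines>...
                    overwrite_input=overwrite_input,
                    method=method)
    r = func(a, **kwargs)
    result = _quantile(arr,
                       quantiles=q,
    ...<2 lines>...
                       out=out,
                       weights=wgt)
    slices_having_nans = np.isnan(arr[-1, ...])
                                  ~~~^^^^^^^^^
IndexError: index -1 is out of bounds for axis 0 with size 0
```

View pics/w6.png

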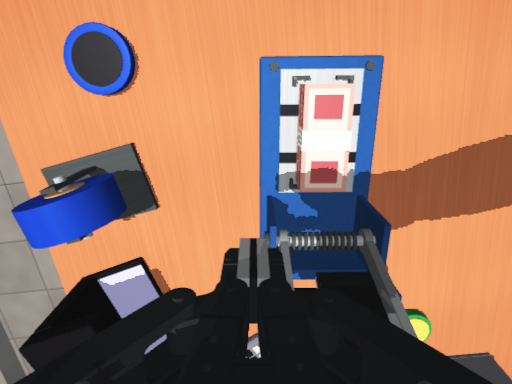

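The bundle sits well on the bed and the lever is still up, but the catch is out of view. I'll raise and rotate for the handle, then check from the fixed cameras.

>>> jog_arm --deltas '[{"delta_pos":[0,0.1,-0.1],"yaw":0.19,"fingers":0.6},{"delta_pos":[0,0.2,-0.2],"yaw":0.38,"fingers":0.6},{"delta_pos":[0,0.3,-0.25],"yaw":0.57,"fingers":0.6},{"delta_pos":[0,0.3,-0.25],"yaw":0.76,"fingers":0.6},{"delta_pos":[0,0.3,-0.25],"yaw":0.95,"fingers":0.6},{"delta_pos":[0,0.3,-0.25],"yaw":1,"fingers":0.6},{"delta_pos":[0,0.3,-0.25],"yaw":1,"fingers":0.6}]'

```text
clock: 13.4
eef_pos: [0.4903, 0.0901, 0.4021]
tool_rot: [-0.328, 0.945, 0.0, -0.001]
ft_force: [0.5, -0.1, 0.4]
grip_width: 0.051
grasp_force: 0.0
```

>>> jog_arm --deltas '[{"delta_pos":[0,0,0],"yaw":0.19,"fingers":0.6},{"delta_pos":[0,0,0],"yaw":0.38,"fingers":0.6},{"delta_pos":[0,0,0],"yaw":0.57,"fingers":0.6},{"delta_pos":[0,0,0],"yaw":0.76,"fingers":0.6},{"delta_pos":[0,0,0],"yaw":0.95,"fingers":0.6},{"delta_pos":[0,0,0],"yaw":1,"fingers":0.6},{"delta_pos":[0,0,0],"yaw":1,"fingers":0.6}]'

```text
clock: 14.1
eef_pos: [0.4904, 0.0896, 0.4023]
tool_rot: [0.058, 0.998, -0.0, -0.001]
ft_force: [0.2, -0.9, 0.7]
grip_width: 0.0514
grasp_force: 0.0
```

Run:
```python
from h import *
gb(195,0,.40,83.2)
print(bot.get_obs()['joint_pos'].round(2))
for n in('top','side','wrist'):
    a,w=cam(n);i=a['image'].astype(int);z=w[...,2]; save(a['image'],f'x_{n}.png')
    P=w[...,:2]-B;X=P@ex;Y=P@ey
    m=(z>.12)&(z<.26)&(i[...,0]>i[...,1]+50)&(Y<-.07)&(Y>-.17)&(X>.08)&(X<.32)
    h=(z>.29)&(z<.37)&(X>.12)&(X<.24)&(abs(Y)<.048)&(i.max(-1)<90)
    print(n,m.sum(),h.sum())
    if m.sum()>5: print('catch',np.percentile(X[m],[5,50,95]),np.percentile(Y[m],[1,99]),np.median(z[m]))
    if h.sum()>5: print('handle',np.percentile(X[h],[5,50,95]),np.percentile(Y[h],[1,50,99]),np.percentile(z[h],[5,50,95]))
```

```text
TCP in bed mm 16.5 -2.2
pos [0.4904 0.0896 0.4023] psi 83.36 t 14.1 | delta [0.006 0.595 0.007] yaw 0.004 rows>= 3.6
[0.18 0.24 0.44 1.78 0.   0.3 ]
top 148 210
catch [0.17977948 0.23875209 0.24704774] [-0.15400841 -0.07544017] 0.2033008675113121
handle [0.1832751  0.19182761 0.20188119] [-0.0369192   0.00254806  0.04127555] [0.34349968 0.3489546  0.35336747]
side 178 172
catch [0.19245712 0.23994539 0.2491092 ] [-0.15215952 -0.07366702] 0.2035662012892025
handle [0.18997823 0.19945358 0.20421015] [-0.04755201 -0.00041559  0.04478354] [0.32725613 0.34779743 0.35291547]
wrist 566 2701
catch [0.21800436 0.2395516  0.24739751] [-0.15530288 -0.07390597] 0.2046626270512448
handle [0.18322536 0.18526225 0.19336794] [-0.04095594 -0.00792608  0.04548957] [0.33839597 0.34632792 0.35210711]
```

The catch is fully back (bar at x≈242, z≈0.20), and the handle is at x≈193, z≈0.341. Now to take the handle.

>>> jog_arm --deltas '[{"delta_pos":[0.006,0.15,-0.02],"yaw":0,"fingers":0.65},{"delta_pos":[0.006,0.3,-0.02],"yaw":0,"fingers":0.65},{"delta_pos":[0.006,0.45,-0.02],"yaw":0,"fingers":0.65},{"delta_pos":[0.006,0.55,-0.02],"yaw":0,"fingers":0.65},{"delta_pos":[0.006,0.591,0],"yaw":0,"fingers":0.65},{"delta_pos":[0.006,0.591,0],"yaw":0,"fingers":0.65},{"delta_pos":[0.006,0.591,0.05],"yaw":0,"fingers":0.65}]'

```text
clock: 14.95
eef_pos: [0.5097, 0.2648, 0.3894]
tool_rot: [0.059, 0.998, 0.0, 0.001]
ft_force: [-0.4, 0.1, 1.1]
grip_width: 0.0556
grasp_force: 0.0
```

Run:
```python
from h import *
gb(194,0,.320,83.2)
```

```text
TCP in bed mm 192.7 -0.6
pos [0.5097 0.2648 0.3894] psi 83.28 t 14.95 | delta [0.003 0.004 0.231] yaw 0.002 rows>= 1.4
```

>>> jog_arm --deltas '[{"delta_pos":[0.002,0.004,0.07],"yaw":0,"fingers":0.65},{"delta_pos":[0.002,0.004,0.14],"yaw":0,"fingers":0.65},{"delta_pos":[0.002,0.004,0.2],"yaw":0,"fingers":0.65},{"delta_pos":[0.002,0.004,0.23],"yaw":0,"fingers":0.65},{"delta_pos":[0.002,0.004,0.23],"yaw":0,"fingers":0.65},{"delta_pos":[0.002,0.004,0.23],"yaw":0,"fingers":0},{"delta_pos":[0.002,0.004,0.23],"yaw":0,"fingers":0},{"delta_pos":[0.002,0.004,0.23],"yaw":0,"fingers":0},{"delta_pos":[0.002,0.004,0.23],"yaw":0,"fingers":0},{"delta_pos":[0.002,0.004,0.23],"yaw":0,"fingers":0}]'

```text
clock: 15.95
eef_pos: [0.5093, 0.2668, 0.3206]
tool_rot: [0.059, 0.998, 0.001, 0.001]
ft_force: [0.6, -0.4, 6.3]
grip_width: 0.0201
grasp_force: 58.5
```

Run:
```python
from h import *
gb(194,0,.320,83.2)
th=np.concatenate([np.arange(.07,1.84,.07),[1.833]]); f=np.radians(75)+th
dy=(np.cos(f)-np.cos(np.radians(75)))*250/300; dz=-(np.sin(f)-np.sin(np.radians(75)))*250/300
for k in (0,10,19):
    y0,z0=(0,0) if k==0 else (dy[k-1],dz[k-1])
    print(k,[(round(a-y0,3),round(b-z0,3)) for a,b in zip(dy[k:k+(10 if k==0 else 9)],dz[k:k+(10 if k==0 else 9)])])
```

```text
TCP in bed mm 194.7 -0.1
pos [0.5093 0.2668 0.3206] psi 83.26 t 15.95 | delta [ 0.    -0.002  0.002] yaw 0.001 rows>= 0.0
0 [(np.float64(-0.057), np.float64(-0.013)), (np.float64(-0.114), np.float64(-0.022)), (np.float64(-0.173), np.float64(-0.027)), (np.float64(-0.231), np.float64(-0.028)), (np.float64(-0.289), np.float64(-0.025)), (np.float64(-0.347), np.float64(-0.018)), (np.float64(-0.404), np.float64(-0.007)), (np.float64(-0.461), np.float64(0.008)), (np.float64(-0.516), np.float64(0.027)), (np.float64(-0.569), np.float64(0.05))]
10 [(np.float64(-0.052), np.float64(0.027)), (np.float64(-0.102), np.float64(0.057)), (np.float64(-0.15), np.float64(0.09)), (np.float64(-0.195), np.float64(0.127)), (np.float64(-0.237), np.float64(0.167)), (np.float64(-0.277), np.float64(0.21)), (np.float64(-0.314), np.float64(0.255)), (np.float64(-0.347), np.float64(0.303)), (np.float64(-0.377), np.float64(0.353))]
19 [(np.float64(-0.026), np.float64(0.052)), (np.float64(-0.049), np.float64(0.106)), (np.float64(-0.068), np.float64(0.161)), (np.float64(-0.082), np.float64(0.217)), (np.float64(-0.093), np.float64(0.275)), (np.float64(-0.1), np.float64(0.333)), (np.float64(-0.103), np.float64(0.391)), (np.float64(-0.103), np.float64(0.402))]
```

>>> jog_arm --deltas '[{"delta_pos":[0,-0.057,-0.013],"yaw":0,"fingers":0},{"delta_pos":[0,-0.114,-0.022],"yaw":0,"fingers":0},{"delta_pos":[0,-0.173,-0.027],"yaw":0,"fingers":0},{"delta_pos":[0,-0.231,-0.028],"yaw":0,"fingers":0},{"delta_pos":[0,-0.289,-0.025],"yaw":0,"fingers":0},{"delta_pos":[0,-0.347,-0.018],"yaw":0,"fingers":0},{"delta_pos":[0,-0.404,-0.007],"yaw":0,"fingers":0},{"delta_pos":[0,-0.461,0.008],"yaw":0,"fingers":0},{"delta_pos":[0,-0.516,0.027],"yaw":0,"fingers":0},{"delta_pos":[0,-0.569,0.05],"yaw":0,"fingers":0}]'

```text
clock: 16.95
eef_pos: [0.4901, 0.0961, 0.3057]
tool_rot: [0.059, 0.998, 0.0, 0.003]
ft_force: [2.8, -0.2, 5.1]
grip_width: 0.0206
grasp_force: 58.8
```

>>> jog_arm --deltas '[{"delta_pos":[0,-0.052,0.027],"yaw":0,"fingers":0},{"delta_pos":[0,-0.102,0.057],"yaw":0,"fingers":0},{"delta_pos":[0,-0.15,0.09],"yaw":0,"fingers":0},{"delta_pos":[0,-0.195,0.127],"yaw":0,"fingers":0},{"delta_pos":[0,-0.237,0.167],"yaw":0,"fingers":0},{"delta_pos":[0,-0.277,0.21],"yaw":0,"fingers":0},{"delta_pos":[0,-0.314,0.255],"yaw":0,"fingers":0},{"delta_pos":[0,-0.347,0.303],"yaw":0,"fingers":0},{"delta_pos":[0,-0.377,0.353],"yaw":0,"fingers":0}]'

```text
clock: 17.85
eef_pos: [0.4774, -0.0167, 0.1991]
tool_rot: [0.059, 0.998, -0.001, 0.003]
ft_force: [4.6, -1.3, 1.8]
grip_width: 0.0203
grasp_force: 58.7
```

Run:
```python
from h import *
o=bot.get_obs(); print(o['grip_width'],o['grasp_force'],o['ft_force'])
gb(-120,0,.079,83.2)
```

```text
0.02031439485152366 58.69163274765015 [ 4.56198458 -1.30241894  1.82020809]
TCP in bed mm -90.6 -2.0
pos [ 0.4774 -0.0167  0.1991] psi 83.22 t 17.85 | delta [ 0.009 -0.098  0.4  ] yaw 0.0 rows>= 2.5
```

>>> jog_arm --deltas '[{"delta_pos":[0.003,-0.026,0.052],"yaw":0,"fingers":0},{"delta_pos":[0.006,-0.049,0.106],"yaw":0,"fingers":0},{"delta_pos":[0.008,-0.066,0.161],"yaw":0,"fingers":0},{"delta_pos":[0.008,-0.08,0.217],"yaw":0,"fingers":0},{"delta_pos":[0.008,-0.09,0.275],"yaw":0,"fingers":0},{"delta_pos":[0.008,-0.096,0.325],"yaw":0,"fingers":0},{"delta_pos":[0.008,-0.098,0.36],"yaw":0,"fingers":0},{"delta_pos":[0.008,-0.098,0.385],"yaw":0,"fingers":0},{"delta_pos":[0.008,-0.098,0.4],"yaw":0,"fingers":0},{"delta_pos":[0.008,-0.098,0.408],"yaw":0,"fingers":0},{"delta_pos":[0.008,-0.098,0.412],"yaw":0,"fingers":0},{"delta_pos":[0.008,-0.098,0.412],"yaw":0,"fingers":0}]'

```text
clock: 19.05
eef_pos: [0.4741, -0.047, 0.0784]
tool_rot: [0.06, 0.998, -0.003, 0.005]
ft_force: [1.7, -6.7, 17.8]
grip_width: 0.0204
grasp_force: 60.2
```

Run:
```python
from h import *
gb(-120,0,.079,83.2)
for n in('top','side'):
    a,w=cam(n);i=a['image'].astype(int);z=w[...,2]; save(a['image'],f'y_{n}.png')
    P=w[...,:2]-B;X=P@ex;Y=P@ey
    m=(z>.12)&(z<.26)&(i[...,0]>i[...,1]+50)&(Y<-.07)&(Y>-.17)&(X>.08)&(X<.32)
    if m.sum()>5: print(n,'catch',np.percentile(X[m],[5,50,95]),np.median(z[m]))
    # lever arm top height profile
    for x0 in (-.10,-.06,0.,.05,.1):
        k=(abs(X-x0)<.012)&(abs(abs(Y)-.058)<.012)&(z>.08)&(z<.2); print(n,x0,k.sum(),np.nanmedian(z[k]) if k.any() else None)
c=cv2.resize(a['image'][170:290,200:360],(640,480),interpolation=cv2.INTER_CUBIC); save(c,'y_crop.png')
```

```text
TCP in bed mm -121.1 -2.3
pos [ 0.4741 -0.047   0.0784] psi 83.17 t 19.05 | delta [ 0.008  0.004 -0.002] yaw -0.001 rows>= 0.1
top catch [0.18200126 0.23628669 0.24670268] 0.20302826975697003
top -0.1 32 0.10860329039458133
top -0.06 51 0.10966960305042324
top 0.0 62 0.10812265628787313
top 0.05 52 0.10896008818488286
top 0.1 81 0.11010189338453559
side catch [0.19161301 0.24050823 0.24930171] 0.20393199929166347
side -0.1 40 0.10870294161551777
side -0.06 39 0.10963243901966417
side 0.0 46 0.1088669726000604
side 0.05 44 0.10855347465640836
side 0.1 63 0.10986333009625045
```

View pics/y_crop.png

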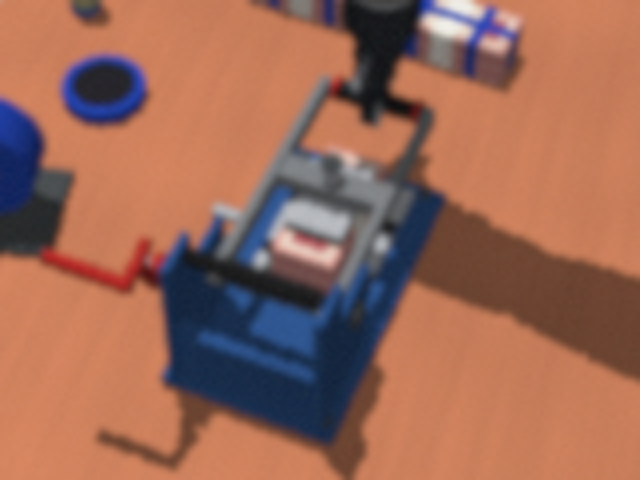

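The lever is horizontal (arms' tops level at about 0.109), the catch is back, and the plate is on the bundle, with 18 N pushing up on the tool. I'll press a touch more for margin and let it settle.

>>> jog_arm --deltas '[{"delta_pos":[0,0,0.005],"yaw":0,"fingers":0},{"delta_pos":[0,0,0.01],"yaw":0,"fingers":0},{"delta_pos":[0,0,0.01],"yaw":0,"fingers":0},{"delta_pos":[0,0,0.01],"yaw":0,"fingers":0},{"delta_pos":[0,0,0.01],"yaw":0,"fingers":0},{"delta_pos":[0,0,0.01],"yaw":0,"fingers":0},{"delta_pos":[0,0,0.01],"yaw":0,"fingers":0}]'

```text
clock: 19.85
eef_pos: [0.4742, -0.047, 0.0766]
tool_rot: [0.06, 0.998, -0.003, 0.006]
ft_force: [-2.0, -6.1, 25.2]
grip_width: 0.0204
grasp_force: 60.9
```

```bash
python3 -c "
from workcell import bot
print(bot.job_done())"
```

```text
the job is handed in; nothing more can be done
None
```

I've handed the job in, and no verdict came back. The unstrapped bundle is in the locators, the red catch is fully back, and the gripper is still holding the handle down with the lever level and about 25 N on the tool, at 19.9 s of the 72 s allowed.

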